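# Fish the letter opener out through the box's small opening

## Robot

A 6-joint arm with a two-finger parallel gripper is mounted at the origin on the work surface; the furniture and walls round the work are solid. World frame = base frame: x ahead of the robot, y to its left, z up, the work surface at z = 0. Lengths are in m, angles in rad, forces in N, time in s.
With the tool pointing down it reaches from about 0.35 to 1 m from the base axis. Payload 7.1 kg.
Tool frame: the origin (TCP) lies between the finger pads, 19 mm behind the fingertips; this is the grasp point; z points along the fingers, y is the line along which they close (so a half turn about z gives the same grasp; the last joint's range is limited). The gripper opens to 85 mm and grips with 20 to 120 N. Pads are 22 mm wide; open, the fingers measure 114 mm over their backs; the gripper's body (76 mm by 85 mm) begins 54 mm behind the grasp point. The pads swing forward as they close: fully open they stand 13 mm farther back than shut.
Start: joints at [-1.181, 0.423, 1.63, -0, 1.089, -0.019], TCP at [0.248, -0.573, 0.25] pointing down, gripper open.
Joint ranges: [-3, 3], [-0.9, 2.11], [0.09, 2.58], [-1.31, 4.45], [0.11, 2.69], [-2.54, 2.54]. Speed limits (rad/s): [2.39, 2.39, 3.01, 3.14, 3.14, 3.14].

## Interface

Orientations are given as a rotation vector (axis times angle).
In Python, from rig import manip gives the robot as it stands. The module is installed in compiled form; this text tells all that it offers. Calls block until the motion is done:
- manip.move_to(position, orientation): joint-space move of the TCP to a pose.
- manip.servo_line(position, orientation=None, rate=0.15): straight line of the TCP; orientation=None keeps the orientation; rate is the mean speed in m/s.
- manip.set_joints(angles): joint-space move.
- manip.command_gripper(opening, f_grip=None): finger opening in m; f_grip is the grip in N (None keeps the last); returns when the fingers have stopped.
- manip.hold(seconds).
- manip.solve_ik(position, orientation): joint angles nearest the present ones, or None.
- manip.camera(name): name is "scene" or "side" or "wrist"; returns a dict with "image" (400x640x3 uint8, red, green, blue), "fx", "fy", "cx", "cy" (pixels), "cam_to_world" (4x4, takes a point from camera to world coordinates); the wrist camera has in their place "mount" (4x4, takes a point from camera to tool coordinates, whose origin is the TCP and whose axes are the flange's). Camera axes: x right, y down, z forward; pixel columns grow to the right and rows downward; lengths in m; the calibration is good to about 2 mm. A picture is of the moment at which its call begins: read the wrist's pose just before it. There is no depth.
A pose or a line that the arm cannot do raises manip.IKError and nothing moves.
- manip.sign_off(): hands the job in; it is judged then, once.
Readings, each from a call of its own:
- manip.get_time(): time.
- manip.get_joint_positions(): joint angles.
- manip.get_joint_vel(): joint speeds.
- manip.get_tau(): joint torques, N m.
- manip.get_position(): TCP position.
- manip.get_ee_rot(): TCP orientation.
- manip.get_contact_force(): force on the tool from outside, world axes, zero at the start.
- manip.get_torque(): the same for the moment, N m.
- manip.get_width(): finger opening in m.
- manip.get_grip_force(): force on a finger pad.
Only numpy, scipy, OpenCV 4.12 (cv2) and the standard library are available. Lean on these libraries where they do the work, as an engineer would, in place of code of your own. Each camera call takes 0.05 s, during which the arm holds its last target. There are 200 camera calls.

## Task

The letter opener has slid under the lid of the wooden stationery box, whose opening is shorter than the opener. Take it by the handle, tilt it and draw it out through the opening without forcing it against the box, and finish while still holding it in the gripper, motionless in the air with every part of it a good hand's breadth (8 cm or more) above the lid and nothing else touching it. Leave the box and the other things on the desk alone.

Things in the scene. Friction and masses are not known exactly. Their poses are not given: they have to be found in the camera images.
- opener: letter opener, 203 x 16 mm, 48 g, flat on the box's inner floor, blade under the long cover. Origin under its middle, 2 mm below the handle's underside; z up as it lies, length along y. Wooden handle y=+20 to +102 mm, 16 mm wide, 9 mm thick (z=2 to 11); metal blade y=+20 to -102 mm, 2 mm thick (z=5 to 7)
- handle_end (a point): free end of the opener's brown handle (y=+101 mm on its axis); points roughly to the box's -y end and may start up to 22 mm under the short cover there, or clear of it
- blade_tip (a point): the tip of the opener's blade (y=-101 mm on its axis)
- stationery_box: light wooden box, fixed, 141 x 266 mm (x, y), 46 mm high; origin on the desk under its middle, z up. Inside x=-62.5 to 62.5, y=-125 to 125 mm, grey floor at z=8, lid underside z=40, top z=46 mm. The fixed lid covers 105 mm inside at the +y end (long cover) and 25 mm at the -y end (short cover); brass label frame on the -y end
- opening (a point): middle of the lid's only opening, at the lid's top face: box y=-40, z=46 mm. It is rectangular, 125 mm along x by 120 mm along y (box y=-100 to +20 mm); axes as the box
- mug: striped mug, 85 x 121 x 98 mm, bystander; origin under its middle
- tea_light: tea light in a metal cup, 38 mm wide, 15 mm high, bystander; origin under its middle
- tape_roll: roll of tan tape, 96 mm wide, 48 mm high, bystander; origin under its middle
- matchbox: red matchbox, 36 x 54 x 16 mm, bystander; origin under its middle
- binder_clip: black binder clip with wire handles, 32 x 56 x 22 mm, bystander; origin under its middle

How it is judged:
At the end, for the whole second after the job is handed in: Handle end and blade tip are 60 mm or more above the lid (106 mm above the desk), the fingers grip the handle (over 2 N, tool point within 95 mm of the handle end), the opener is still (under 30 mm/s, 0.3 rad/s), box and bystanders do not touch it, and bystanders are within 30 mm of their starts (height (world z) of each of handle_end, blade_tip above 0.106 m and contact force between the fingers and opener above 2 N and linear speed of opener below 0.03 m/s and angular speed of opener below 0.3 rad/s and distance between the grasp point and handle_end below 0.095 m and contact force between each of stationery_box, mug, tea_light, tape_roll, matchbox, binder_clip and opener below 0.05 N and distance of each of mug, tea_light, tape_roll, matchbox, binder_clip from where it was at the start of the episode below 0.03 m); the arm keeps its last pose, push and grip.
It fails at once if the opener is forced against the box (over 40 N) (contact force between opener and stationery_box above 40 N).
It fails at once if the robot presses on the box (over 40 N) (contact force between any of the fingers, the arm and stationery_box above 40 N).
It fails at once if a bystander is pushed more than 30 mm (distance of any of mug, tea_light, tape_roll, matchbox, binder_clip from where it was at the start of the episode above 0.03 m).
It also fails if it takes over 42 s, if anything falls off the work surface, if the arm or the gripper's body presses on something with over 40 N, if the wrist force passes 120 N, or if a joint passes its speed limit or range.

## Working session

There is one attempt and no reset: what is moved stays moved. The work goes in short steps, each a Python script; the robot and the scene stay as the last script left them, time stands still between calls to the robot, and variables do not carry over. Pictures are saved under pics/ and viewed, at most 10 in all, crops included, and the job is handed in when it is done.

```bash
mkdir -p pics
python3 - <<'E'
from rig import manip
import cv2,numpy as np
np.set_printoptions(precision=4,suppress=True)
for n in("scene","side"):
    c=manip.camera(n);cv2.imwrite(f"pics/{n}0.png",c["image"][:,:,::-1]);print(n,c["fx"],c["cx"],c["cy"]);print(c["cam_to_world"])
c=manip.camera("wrist");print(c["mount"],c["fx"]);print(manip.get_ee_rot(),manip.get_position(),manip.get_time())
E
```

```text
scene 452.9974779335463 322.58916754045805 198.51160481443924
[[ 0.2976 -0.5896  0.7509 -0.2102]
 [-0.9545 -0.1695  0.2453 -0.2303]
 [-0.0174 -0.7897 -0.6132  0.6653]
 [ 0.      0.      0.      1.    ]]
side 469.5137685046109 330.9875951783377 199.0608983086583
[[ 0.9807 -0.1335  0.1426  0.3799]
 [-0.1948 -0.6131  0.7656 -0.8273]
 [-0.0148 -0.7786 -0.6273  0.7491]
 [ 0.      0.      0.      1.    ]]
[[ 0.0005 -0.9505 -0.3108  0.0802]
 [ 1.      0.001  -0.0014 -0.0005]
 [ 0.0017 -0.3108  0.9505 -0.1237]
 [ 0.      0.      0.      1.    ]] 335.957360096672
[-3.075  -0.6374  0.0003] [ 0.2483 -0.5731  0.2494] 0.15
```

View pics/scene0.png

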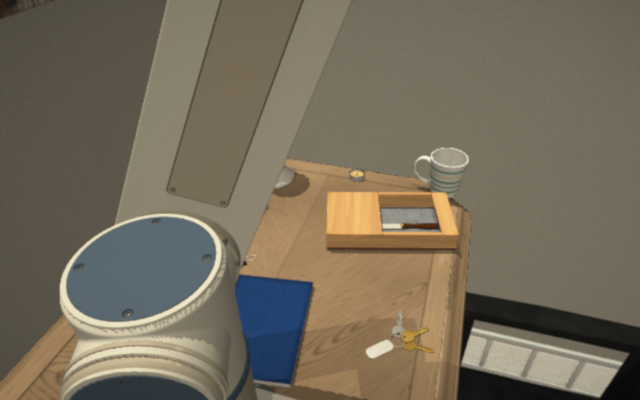

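View pics/side0.png

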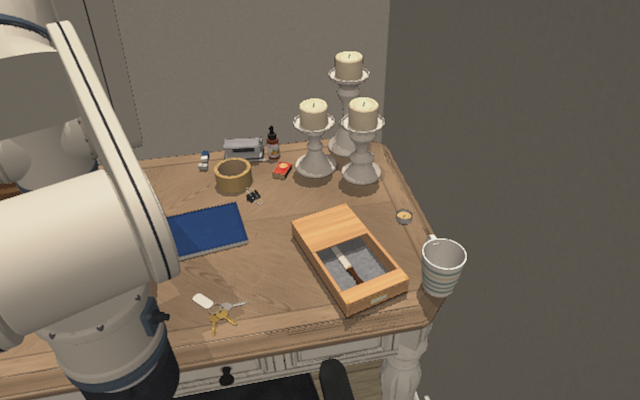

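The scene view shows the box at about (327–458, 192–248). The side view shows lid corners near (293,235), (346,207), (406,272) and (352,300), with the handle at about (340,255)–(360,283). The label is on the near end, the mug beside that end, and candlesticks stand behind the box.

```bash
cat > h.py <<'E'
from rig import manip
import cv2,numpy as np
from scipy.spatial.transform import Rotation as R
np.set_printoptions(precision=4,suppress=True)
def tool():
    T=np.eye(4);T[:3,:3]=R.from_rotvec(manip.get_ee_rot()).as_matrix();T[:3,3]=manip.get_position();return T
def shot(n,f=None):
    T=tool();c=manip.camera(n)
    c["T"]=T@c["mount"] if n=="wrist" else c["cam_to_world"]
    if f: cv2.imwrite(f,c["image"][:,:,::-1]); np.savez(f[:-4],**{k:c[k] for k in("T","fx","fy","cx","cy")})
    return c
def ray(c,p):
    d=c["T"][:3,:3]@np.array([(p[0]-c["cx"])/c["fx"],(p[1]-c["cy"])/c["fy"],1]);return c["T"][:3,3],d/np.linalg.norm(d)
def onz(c,p,z):
    o,d=ray(c,p);return o+d*(z-o[2])/d[2]
def two(c1,p1,c2,p2):
    o1,d1=ray(c1,p1);o2,d2=ray(c2,p2)
    s=np.linalg.lstsq(np.c_[d1,-d2],o2-o1,rcond=None)[0]
    a,b=o1+s[0]*d1,o2+s[1]*d2;return (a+b)/2,np.linalg.norm(a-b)
E
python3 - <<'E'
from h import *
c=shot("side");s=shot("scene")
for p in[(293,235),(346,207),(406,272),(352,300)]:print(onz(c,p,.046))
for p in[(334,248),(360,283)]:print(onz(c,p,.015))
for p in[(327,192),(379,192),(441,193),(450,193)]:print('s',onz(s,p,.046))
for p in[(403,222),(440,228)]:print('s',onz(s,p,.015))
for n,p,z in[('mug',(443,245),.098),('mug',(440,290),0),('candle1',(361,175),0),('candle2',(315,168),0),('tea',(404,216),.01)]:print(n,onz(c,p,z))
E
```

```text
[ 0.4343 -0.0743  0.046 ]
[ 0.5682 -0.0057  0.046 ]
[ 0.6408 -0.2286  0.046 ]
[ 0.5194 -0.2748  0.046 ]
[ 0.5197 -0.1017  0.015 ]
[ 0.5514 -0.2114  0.015 ]
s [0.5739 0.015  0.046 ]
s [ 0.6064 -0.0981  0.046 ]
s [ 0.641  -0.2325  0.046 ]
s [ 0.6465 -0.2518  0.046 ]
s [ 0.5548 -0.1639  0.015 ]
s [ 0.5572 -0.243   0.015 ]
mug [ 0.7147 -0.2203  0.098 ]
mug [ 0.71   -0.2507  0.    ]
candle1 [0.65   0.1716 0.    ]
candle2 [0.5336 0.231  0.    ]
tea [ 0.7061 -0.0259  0.01  ]
```

```bash
cat >> h.py <<'E'
def ori(yaw,pitch=0):
    """tool down, tool x at world angle yaw; pitch leans the gripper body towards +tool x (tool -x end rises)"""
    x=np.array([np.cos(yaw),np.sin(yaw),0]);z=np.array([0,0,-1.]);y=np.cross(z,x)
    M=np.c_[x,y,z]
    return R.from_matrix(R.from_rotvec(pitch*-y/1).as_matrix()@M).as_rotvec()
E
python3 - <<'E'
from h import *
yaw=np.deg2rad(107)
M=R.from_rotvec(ori(yaw,.3)).as_matrix();print(M[:,0],M[:,2])
manip.move_to([.555,-.17,.27],ori(yaw));print(manip.get_joint_positions(),manip.get_time())
shot("wrist","pics/w1.png")
manip.servo_line([.575,-.23,.27]);shot("wrist","pics/w2.png");print(manip.get_time())
a,b=(cv2.imread(f"pics/w{i}.png") for i in(1,2))
cv2.imwrite("pics/w12.png",cv2.resize(np.hstack([a,b]),(800,250)))
E
```

```text
[-0.2793  0.9136 -0.2955] [ 0.0864 -0.2826 -0.9553]
[-0.3191  0.3356  1.7131 -0.0003  1.0929 -0.6142] 2.0917
2.7667
```

View pics/w1.png

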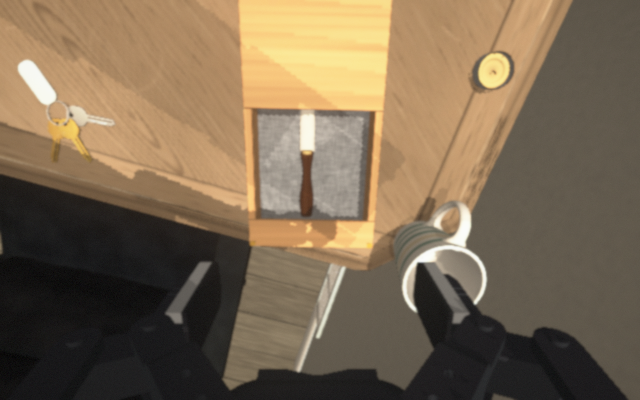

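View pics/w2.png

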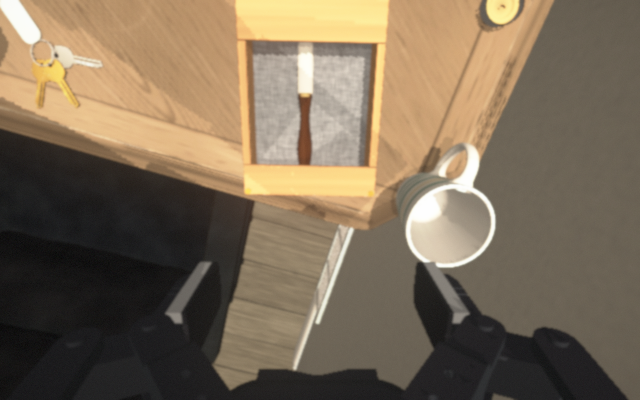

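Both wrist views show the opening clearly. Its rows are 109–220 in w1 and 41–165 in w2. The dark handle runs from (306,152) to (306,217) in w1 and from (305,95) to (304,165) in w2, reaching the short cover's edge.

Run:
```python
from h import *
out=[]
for f,(r0,r1) in(("w1",(100,230)),("w2",(30,180))):
    im=cv2.imread(f"pics/{f}.png");c=dict(np.load(f"pics/{f}.npz"));hsv=cv2.cvtColor(im,cv2.COLOR_BGR2HSV)
    # opening: edges of saturated orange lid vs rest, columns 270-290 (top/bottom edge) 
    o=lambda u:(hsv[:,u,1]>110)&(hsv[:,u,2]>140)
    rows={}
    for u in(265,280,335,350):
        m=o(u);g=np.where(~m[r0:r1])[0]+r0;mid=(r0+r1)//2
        a=mid
        while not m[a]:a-=1
        b=mid
        while not m[b]:b+=1
        rows[u]=(a+.5,b-.5)
    print(f,rows)
    h=np.zeros(im.shape[:2],np.uint8);w=im[r0:r1,285:330].astype(int)
    brown=(w[:,:,2]-w[:,:,0]>12)&(w.max(2)<130);h[r0:r1,285:330]=brown*255
    n,l,s,cen=cv2.connectedComponentsWithStats(h);k=1+s[1:,4].argmax();print(s[k],cen[k])
    ys,xs=np.where(l==k);lo,hi=ys.min(),ys.max()
    ax=np.polyfit(ys,xs,1);width=[(y,(l[y]==k).sum()) for y in range(lo,hi+1,6)];print(width)
    out.append((c,rows,np.array([np.polyval(ax,lo),lo-.5]),np.array([np.polyval(ax,hi),hi+.5])))
A,B=out
for k,n in((2,"junction"),(3,"handle end(vis)")):
    print(n,two(A[0],A[k],B[0],B[k]),onz(A[0],A[k],.0145),onz(B[0],B[k],.0145))
for j in(0,1):
  for u in(280,335):
    print("edge",j,u,two(A[0],(u,A[1][u][j]),B[0],(u,B[1][u][j]))[0],onz(A[0],(u,A[1][u][j]),.046),onz(B[0],(u,B[1][u][j]),.046))
for q in((246,109),(384,109),(250,220),(376,220)):print("corner",onz(A[0],q,.046))
for q in((238,41),(387,41),(244,194),(376,194)):print("c2",onz(B[0],q,.046))
print("mug",onz(B[0],(450,222),.098),onz(B[0],(402,200),.05))
```

```text
w1 {265: (108.5, 218.5), 280: (108.5, 218.5), 335: (109.5, 219.5), 350: (109.5, 219.5)}
[ 285  153   45   67 1041] [306.6571 195.1748]
[(153, np.int64(3)), (159, np.int64(12)), (165, np.int64(10)), (171, np.int64(9)), (177, np.int64(9)), (183, np.int64(11)), (189, np.int64(13)), (195, np.int64(15)), (201, np.int64(14)), (207, np.int64(16)), (213, np.int64(42)), (219, np.int64(30))]
w2 {265: (40.5, 164.5), 280: (40.5, 164.5), 335: (42.5, 165.5), 350: (42.5, 165.5)}
[297  95  15  69 736] [304.1359 131.6182]
[(95, np.int64(2)), (101, np.int64(12)), (107, np.int64(11)), (113, np.int64(8)), (119, np.int64(8)), (125, np.int64(8)), (131, np.int64(11)), (137, np.int64(11)), (143, np.int64(13)), (149, np.int64(14)), (155, np.int64(13)), (161, np.int64(11))]
junction (array([ 0.54  , -0.1625,  0.0189]), np.float64(0.0006415507672851772)) [ 0.5398 -0.1634  0.0145] [ 0.5401 -0.1625  0.0145]
handle end(vis) (array([ 0.5606, -0.2268,  0.0526]), np.float64(0.0012002412581169353)) [ 0.5645 -0.2414  0.0145] [ 0.561  -0.2353  0.0145]
edge 0 280 [ 0.5036 -0.1221  0.0454] [ 0.5019 -0.1226  0.046 ] [ 0.5055 -0.1217  0.046 ]
edge 0 335 [ 0.5555 -0.1076  0.0405] [ 0.5549 -0.1074  0.046 ] [ 0.5556 -0.1082  0.046 ]
edge 1 280 [ 0.5343 -0.2389  0.0395] [ 0.5325 -0.2368  0.046 ] [ 0.5363 -0.2368  0.046 ]
edge 1 335 [ 0.5925 -0.2221  0.0404] [ 0.5913 -0.2202  0.046 ] [ 0.592 -0.221  0.046]
corner [ 0.4695 -0.1329  0.046 ]
corner [ 0.6017 -0.0927  0.046 ]
corner [ 0.501  -0.2482  0.046 ]
corner [ 0.6351 -0.2075  0.046 ]
c2 [ 0.4677 -0.1337  0.046 ]
c2 [ 0.6022 -0.0927  0.046 ]
c2 [ 0.5075 -0.2796  0.046 ]
c2 [ 0.6442 -0.238   0.046 ]
mug [ 0.7069 -0.231   0.098 ] [ 0.6723 -0.2352  0.05  ]
```

```bash
cat >> h.py <<'E'
YAW=np.deg2rad(106.9);EY=np.array([np.cos(YAW),np.sin(YAW)]);EX=np.array([EY[1],-EY[0]])
OC=np.array([.5518,-.1703])
def b2w(x,y,z): return np.r_[OC+EX*x+EY*(y+.04),z]
def w2b(p): d=np.asarray(p)[:2]-OC;return np.array([d@EX,d@EY-.04])
E
python3 - <<'E'
from h import *
import json
c=dict(np.load("pics/w2.npz"));im=cv2.imread("pics/w2.png")
w=im[99:162,285:330].astype(int);m=(w[:,:,2]-w[:,:,0]>12)&(w.max(2)<130)
v=np.arange(m.shape[0]);u=np.array([np.mean(np.where(r)[0]) for r in m])+285
P=np.array([onz(c,(a,b+99),.016) for a,b in zip(u,v)])
Bx=np.array([w2b(p) for p in P]);k=np.polyfit(Bx[:,1],Bx[:,0],1)
yaw=YAW-np.arctan(k[0]) ;print("slope deg",np.rad2deg(np.arctan(k[0])))
yj=w2b([.54,-.1625])[1];gy=-.080;gx=np.polyval(k,gy);print("junction y",yj,"grasp",gx,gy)
g=b2w(gx,gy,.029)
d=np.array([np.cos(yaw),np.sin(yaw)])
tip=yj+.122;s=tip-gy;h=.015
W=[(tip,.019,0),(.113,.019,0),(.113,.013,12),(.095,.013,15),(.075,.013,19),(.05,.014,26),(.03,.016,30),(.005,.022,30),(-.012,.035,30),(-.012,.16,30),(.06,.2,0)]
poses=[]
for yt,zt,t in W:
    t=np.deg2rad(t);a=yt-s*np.cos(t)+h*np.sin(t)-gy
    poses.append((list(g[:2]+d*a)+[zt+s*np.sin(t)+h*np.cos(t)],ori(yaw,t).tolist()))
json.dump(dict(g=g.tolist(),yaw=yaw,poses=poses),open("plan.json","w"))
print(g,np.rad2deg(yaw),tip,s)
for p,o in poses: print(np.array(p),manip.solve_ik(p,o))
if all(manip.solve_ik(p,o) is not None for p,o in poses):
    manip.command_gripper(.04,60)
    manip.move_to([g[0],g[1],.12],ori(yaw));manip.servo_line([g[0],g[1],.06],rate=.1)
    shot("wrist","pics/w3.png");print(manip.get_contact_force(),manip.get_position(),manip.get_time())
E
```

```text
slope deg 1.1170563652154692
junction y -0.029106568159891304 grasp -0.009640647979191282 -0.08
[ 0.5542 -0.2114  0.029 ] 105.78294363478453 0.09289343184010869 0.1728934318401087
[ 0.5542 -0.2114  0.034 ] [-0.3844  0.6883  1.795  -0.      0.6583 -0.6599]
[ 0.5487 -0.192   0.034 ] [-0.3571  0.6776  1.8221 -0.      0.6418 -0.6326]
[ 0.5469 -0.1854  0.0636] [-0.26    0.6046  1.9    -0.3457  0.5559 -0.2483]
[ 0.551  -0.1999  0.0722] [-0.2612  0.5958  1.8985 -0.4364  0.5541 -0.1744]
[ 0.5552 -0.2148  0.0835] [-0.2559  0.5845  1.9014 -0.562   0.5547 -0.0646]
[ 0.5593 -0.2295  0.1033] [-0.2292  0.5652  1.9179 -0.7872  0.5725  0.1497]
[ 0.563  -0.2424  0.1154] [-0.2226  0.5582  1.9215 -0.9066  0.5918  0.2538]
[ 0.5698 -0.2664  0.1214] [-0.2628  0.5595  1.8937 -0.8837  0.5887  0.1886]
[ 0.5744 -0.2828  0.1344] [-0.289   0.5463  1.8713 -0.8472  0.5988  0.1204]
[ 0.5744 -0.2828  0.2594] [-0.289   0.3582  1.8073 -0.6399  0.7859 -0.1471]
[ 0.5632 -0.243   0.215 ] [-0.4268  0.4468  1.6832 -0.      1.0116 -0.7023]
[ 0.4088 -0.8022 -0.2711] [ 0.5548 -0.2116  0.0606] 4.7333
```

View pics/w3.png

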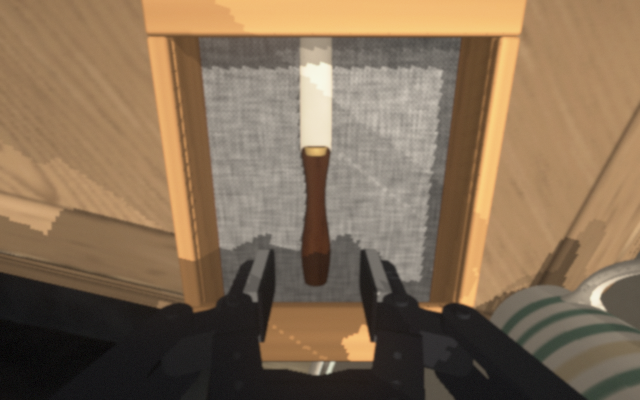

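The fingers straddle the handle, and its end now shows at about (316,285), beyond the junction at (316,148). Now I'll descend, grip and lift 5 mm.

Run:
```python
from h import *
import json
pl=json.load(open("plan.json"));g=np.array(pl["g"])
c=dict(np.load("pics/w3.npz"))
for q in((316,285),(316,148)):print(w2b(onz(c,q,.0145)))
f0=manip.get_contact_force()
for z in(.040,.034,.029):
    manip.servo_line([g[0],g[1],z],rate=.06);print(z,manip.get_position()[2],manip.get_contact_force()-f0)
manip.command_gripper(0,60);manip.hold(.2)
print(manip.get_width(),manip.get_grip_force(),manip.get_contact_force()-f0)
if manip.get_width()>.006:
    manip.servo_line(pl["poses"][0][0],rate=.05)
print(manip.get_width(),manip.get_grip_force(),manip.get_contact_force()-f0,manip.get_position(),manip.get_time())
shot("wrist","pics/w4.png")
```

```text
[-0.0101 -0.1079]
[-0.0086 -0.0282]
0.04 0.03943685671984462 [-0.061   0.2241  0.976 ]
0.034 0.03366459504110586 [-0.148   1.4541  0.4571]
0.029 0.02868239315958865 [-0.4775  1.0461  0.1918]
0.013523000554620983 58.89192843809724 [-1.03    1.6667  4.7676]
0.013751424416485965 58.68597844848409 [-0.3482  1.0347  0.352 ] [ 0.5544 -0.2114  0.0342] 6.525
```

View pics/w4.png

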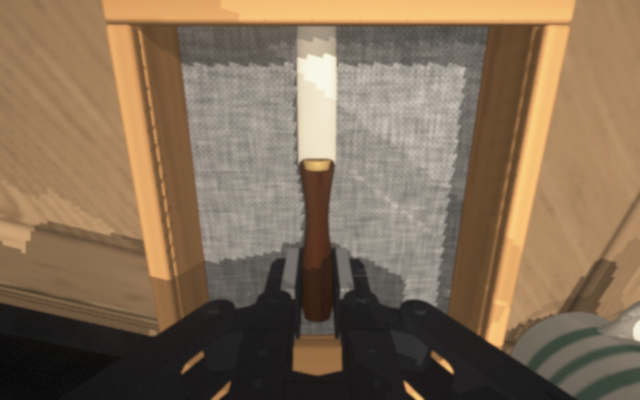

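The handle is gripped (13.7 mm at 59 N) and straight, with its junction at (316,160). Next I'll slide, tilt and draw it out, stopping if the force rises.

Run:
```python
from h import *
import json
pl=json.load(open("plan.json"));f0=manip.get_contact_force()
for i,(p,o) in enumerate(pl["poses"][1:],1):
    p0,r0=np.array(manip.get_position()),R.from_rotvec(manip.get_ee_rot())
    p=np.array(p);r1=R.from_rotvec(o);dr=(r0.inv()*r1).as_rotvec()
    # follow the arc: substeps so that force is seen and the speed stays low
    n=3 if i<8 else 1
    bad=False
    for k in range(1,n+1):
        manip.servo_line(p0+(p-p0)*k/n,(r0*R.from_rotvec(dr*k/n)).as_rotvec(),rate=.05 if i<8 else .08)
        f=manip.get_contact_force()-f0
        if np.linalg.norm(f)>10: bad=True;break
    print(i,k,f,manip.get_width(),manip.get_time())
    if bad:break
    if i==4: shot("side","pics/s4.png")
shot("side","pics/s5.png");shot("wrist","pics/w5.png")
a=cv2.imread("pics/s5.png");b=cv2.imread("pics/w5.png")
cv2.imwrite("pics/sw5.png",np.vstack([cv2.resize(a[100:350,200:520],(640,500)),cv2.resize(b,(640,400))])[:, :] if 0 else np.hstack([cv2.resize(a[100:350,200:520],(400,312)),cv2.resize(b,(400,250),interpolation=3) if 0 else cv2.copyMakeBorder(cv2.resize(b,(400,250)),0,62,0,0,0)]))
```

```text
1 3 [-0.4532  0.4775  0.7858] 0.01364989045187267 7.425
2 3 [-0.8001  1.0142  0.5339] 0.013386399114659319 8.475
3 3 [-0.1373  1.4239 -0.182 ] 0.013426046839445595 9.275
4 3 [-0.5774  1.6238  0.0288] 0.013622548808175889 10.1
5 3 [-0.3906  0.3852  1.2676] 0.01346703320284922 11.1
6 3 [-0.9858  0.2899  0.087 ] 0.013508342915227277 11.9167
7 3 [-0.2046  1.6597  0.5075] 0.013325129301993748 12.8833
8 1 [-0.8755  0.3904  0.3876] 0.013586969166250904 13.3
9 1 [-0.9319  0.8558 -0.0045] 0.013193910787317329 15.0167
10 1 [-0.6066  0.5232  0.5126] 0.013255625563926919 15.925
```

View pics/sw5.png

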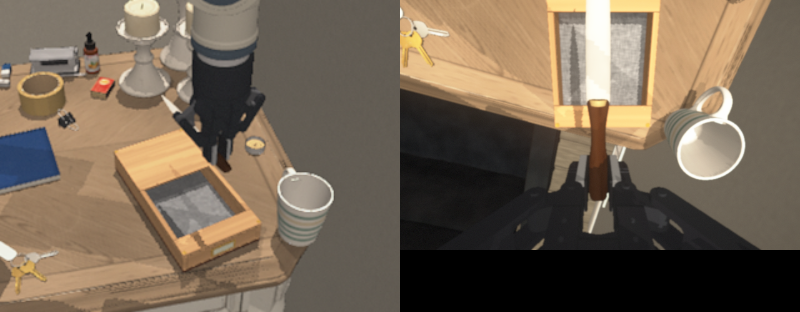

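The opener is out and level above the box. The junction in the wrist view is at (317,162), unchanged since the grip, so it hasn't slipped. The tip is at about (331,178) in the side view, and the mug and other things are undisturbed. I'll check the tip height, then hand in.

Run:
```python
from h import *
import json
yaw=json.load(open("plan.json"))["yaw"]
c=dict(np.load("pics/s5.npz"));o,d=ray(c,(331,178));p=np.array(manip.get_position())
# tip lies in the vertical plane through the TCP along the opener
n=np.array([-np.sin(yaw),np.cos(yaw),0]);n=np.array([n[1],-n[0],0]) if 0 else n
t=((p-o)@n)/(d@n);tip=o+t*d
print("tip",tip,"dist from TCP",np.linalg.norm(tip-p),"TCP",p,manip.get_grip_force())
if tip[2]>.14 and manip.get_grip_force()>20:
    manip.hold(.5);print(manip.sign_off())
```

```text
tip [ 0.5188 -0.0859  0.1953] dist from TCP 0.16427467140871976 TCP [ 0.5632 -0.2428  0.2152] 58.68075390346348
the job is handed in; nothing more can be done
None
```

The letter opener is out of the box and held level and still in the gripper, with its blade tip measured at about 0.195 m, roughly 15 cm above the lid. The job is handed in; force changes stayed under 2 N at every check during the draw-out, and no verdict came back.

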